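# Pack the call-out repair kit into its nested tray

## Robot

A 6-joint arm with a two-finger parallel gripper is mounted at the origin on a cart in front of the work surface, level with it; the furniture and walls round the work are solid. World frame = base frame: x ahead of the robot, y to its left, z up, the work surface at z = 0. Lengths are in m, angles in rad, forces in N, time in s.
With the tool pointing down it reaches from about 0.35 to 0.875 m from the base axis. Payload 15.5 kg.
Tool frame: the origin (TCP) lies between the finger pads; the fingertips stand 14 mm ahead of it and the grasp point (between the pads) lies 5 mm behind it (robot.tip_reach is the z of the fingertips in the tool frame, in m); z points along the fingers, y is the line along which they close (so a half turn about z gives the same grasp; the last joint's range is limited). The gripper opens to 85 mm and grips with 20 to 120 N. Pads are 22 mm wide; open, the fingers measure 114 mm over their backs; the gripper's body (76 mm by 85 mm) begins 54 mm behind the grasp point. The pads swing forward as they close: fully open they stand 13 mm farther back than shut.
Start: joints at [1.058, 0.494, 1.345, -0, 1.302, -0.096], TCP at [0.254, 0.571, 0.225] pointing down, gripper open.
Joint ranges: [-2.91, 2.91], [-0.82, 2.16], [0.22, 2.67], [-1.22, 4.37], [0.12, 2.79], [-3.08, 3.08]. Speed limits (rad/s): [1.89, 1.89, 2.57, 3.01, 3.01, 3.01].

## Interface

Orientations are given as a unit quaternion [x, y, z, w].
In Python, from station import monitor, cams, robot gives the robot as it stands. The module is installed in compiled form; this text tells all that it offers.
- The arm moves only by the shell command python3 -m jog 'ROWS'. ROWS is JSON, one flat list of numbers, 5 for each row, row after row: the closure, from -1 (fully open) to 1 (shut), so that 0 is half open, then the shift along the tool's x, y, z in m, then the turn about the tool's z in degrees. In form: [grip, tx, ty, tz, roll, grip, tx, ty, tz, roll, ...]. A call has 1 to 12 rows; each row is the pose to reach, as a shift and turn from the pose commanded when the call began, along the tool's axes at that moment; what a row does not reach only later rows make up. A row lasts 1/10 s, in which the tool goes at most 50 mm and 8.59 degrees, less where a joint would pass 70% of its speed; a pose out of reach is approached as far as the arm can. A call with a gripper value outside its range is refused whole. The fingers move at their own pace and stop on an object; the grip force is fixed at half the most. Time passes only in rows, so rows that repeat a pose let the fingers close. It gives the time, the measured TCP pose, the force, the opening and the grip force at its end, in the units of the state.
- monitor.get_obs(): the state, without advancing time (a new reading comes with each control period).
- cams.camera(name): name is "side" or "top"; returns a dict with "pixels" (420x560x3 uint8, blue, green, red), "fx", "fy", "cx", "cy" (pixels), "dist" ([k1, k2, p1, p2, k3] as OpenCV has them; the pictures are not rectified), "R" (3x3) and "t" (3): a world point X has camera coordinates R X + t. Camera axes: x right, y down, z forward; pixel columns grow to the right and rows downward; lengths in m; the calibration is good to about 2 mm. A picture is of the moment at which its call begins. There is no depth.
- robot.sign_off(): hands the job in; it is judged then, once.
The state is a dict: "time_s": time; "joint_positions": joint angles; "qvel": joint speeds; "joint_efforts": joint torques, N m; "tcp_pos": TCP position; "tcp_rot": TCP orientation; "force": force on the tool from outside, world axes, zero at the start; "moment": the same for the moment, N m; "gripper_width": opening from 0.0 (shut) to 1.0 (fully open); "finger_force": force on a finger pad.
Only numpy, scipy, OpenCV 4.12 (cv2) and the standard library are available. Lean on these libraries where they do the work, as an engineer would, in place of code of your own. Each camera call takes 0.05 s, during which the arm holds its last target. There are 200 camera calls.

## Task

Pack the repair kit for a call-out: put the flux tin, the heatsink, the paste syringe and the power brick into the kit tray, each lying flat on the floor of the recess shaped for it, right way up. The tape roll and the marker pen are not part of the kit: leave them where they lie.

Things in the scene. Friction and masses are not known exactly. Their poses are not given: they have to be found in the camera images.
- flux_tin_center (a point): Flux tin to be packed: closed round tin with an orange lid and pale body, 50 mm across, 18 mm high, lying flat. This point is its centre, half-way up; z is up.
- heatsink_center (a point): Finned white-grey metal heatsink to be packed: 26 (x) x 32 (y) x 14 mm, fins up, footprint rectangular; grip it across the 26 mm (its x axis). This point is its centre, half-way up; z is up.
- paste_syringe_center (a point): Paste syringe to be packed: cream barrel with a plunger flange at one end and an orange cap at the other, lying flat, 118 mm long (y) and 18 mm high; grip it across the barrel (its x axis, 14 to 18 mm wide). This point is its centre, half-way up; z is up.
- power_brick_center (a point): Power brick to be packed: black plastic block 42 (x) x 74 (y) x 29 mm; grip it across the 42 mm (its x axis). This point is its centre, half-way up; z is up.
- tin_nest: Fixed grey plastic insert of the black kit tray, 79 (x) x 84 (y) mm, 12 mm thick, with one round, 68 mm wide recess 6 mm deep in the middle of its top. Origin: centre of its underside; z is up, the recess floor is at z = 6 mm and the top face at z = 12 mm. For the flux tin.
- heatsink_nest: Fixed grey plastic insert of the black kit tray, 79 (x) x 84 (y) mm, 12 mm thick, with one small rectangular, 52 mm (x) by 46 mm (y) recess 6 mm deep in the middle of its top. Origin: centre of its underside; z is up, the recess floor is at z = 6 mm and the top face at z = 12 mm. For the heatsink, its 32 mm side along the nest's x axis.
- syringe_nest: Fixed grey plastic insert of the black kit tray, 160 (x) x 74 (y) mm, 12 mm thick, with one long narrow, 136 mm (x) by 37 mm (y) recess 6 mm deep in the middle of its top. Origin: centre of its underside; z is up, the recess floor is at z = 6 mm and the top face at z = 12 mm. For the syringe, its length along the nest's x axis, either way round.
- brick_nest: Fixed grey plastic insert of the black kit tray, 160 (x) x 74 (y) mm, 12 mm thick, with one rectangular, 92 mm (x) by 61 mm (y) recess 6 mm deep in the middle of its top. Origin: centre of its underside; z is up, the recess floor is at z = 6 mm and the top face at z = 12 mm. For the power brick, its 74 mm side along the nest's x axis. The four nests fill the tray; the tray's rim stands 1 mm above their tops and a low steel handle at either end of the tray stays below the rim.
- tape_roll_center (a point): Look-alike that stays where it is: roll of amber tape lying flat, a ring 61 mm across and 12 mm high, with an open hole in the middle. This point is its centre, half-way up; z is up.
- marker_pen_center (a point): Look-alike that stays where it is: dark marker pen with a blue cap, lying flat, 127 mm long (y) and 12 mm thick. This point is its centre, half-way up; z is up.
Not all that is in view belongs to the job. What is shaped like the part that bears flux_tin_center but purple is not meant.

How it is judged:
At the end, for the whole second after the job is handed in: Flux tin, heatsink, syringe and brick lie flat (tilt under 0.1 rad) and still on the floor of their own recess (centre within 16 mm of the nest centre from above, at most 2.5 mm higher than seated); tape roll and marker pen are within 20 mm of where they started (horizontal distance between flux_tin_center and tin_nest below 0.016 m and z of flux_tin_center in the frame of tin_nest below 0.0175 m and angle between each of flux_tin_center, heatsink_center, paste_syringe_center, power_brick_center's own z axis and vertical below 0.1 rad and linear speed of each of flux_tin, heatsink, paste_syringe, power_brick below 0.02 m/s and horizontal distance between heatsink_center and heatsink_nest below 0.016 m and z of heatsink_center in the frame of heatsink_nest below 0.0155 m and horizontal distance between paste_syringe_center and syringe_nest below 0.016 m and z of paste_syringe_center in the frame of syringe_nest below 0.0175 m and horizontal distance between power_brick_center and brick_nest below 0.016 m and z of power_brick_center in the frame of brick_nest below 0.023 m and distance of each of tape_roll_center, marker_pen_center from where it was at the start of the episode below 0.02 m); the robot touches nothing.
It fails at once if the tape roll is moved more than 20 mm (distance of tape_roll_center from where it was at the start of the episode above 0.02 m).
It fails at once if the marker pen is moved more than 20 mm (distance of marker_pen_center from where it was at the start of the episode above 0.02 m).
It also fails if it takes over 112 s, if anything falls off the work surface, if the arm or the gripper's body presses on something with over 40 N, if the wrist force passes 120 N, or if a joint passes its speed limit or range.

## Working session

There is one attempt and no reset: what is moved stays moved. The work goes in short steps, Python scripts to look and compute and a shell command to move; the robot and the scene stay as the last step left them, time stands still between calls to the robot, and variables do not carry over. Pictures are saved under pics/ and viewed, at most 14 in all, crops included, and the job is handed in when it is done.

```bash
mkdir -p pics; python3 - <<'E'
from station import monitor,cams,robot
import cv2,pickle
o=monitor.get_obs();print(o['time_s'],o['tcp_pos'],o['tcp_rot'],o['gripper_width'],robot.tip_reach)
for n in('top','side'):
    c=cams.camera(n);pickle.dump(c,open(n+'0.pkl','wb'));cv2.imwrite(f'pics/{n}0.png',c['pixels'])
    print(n,c['fx'],c['cx'],c['cy'],c['dist'],(-c['R'].T@c['t']),c['R'].tolist())
E
```

```text
0.0 [0.25341973 0.57091494 0.22398937] [ 2.07399682e-01  9.78256098e-01 -5.83743694e-04 -1.92886112e-04] 1.0012438481052357 0.014
top 537.868896951089 286.3739020355535 220.41471448306072 [-0.15797203  0.          0.          0.          0.        ] [ 0.31648923 -0.09159613  1.50073537] [[0.0412497961350026, -0.9991486861186162, 0.0005977844626969571], [-0.9765642178346072, -0.040443872243595025, -0.21139210402242004], [0.21123631970828932, 0.008136106279226734, -0.9774011566448603]]
side 395.74251576892055 282.41589293074895 202.6349533801397 [-0.05273729  0.          0.          0.          0.        ] [ 0.30030858 -1.03584384  0.54655722] [[0.9431897547540233, -0.33225360458093584, 0.000792950200593715], [-0.14837797993036897, -0.4233431238690763, -0.8937363003395101], [0.2972827973476241, 0.842845265583041, -0.448592015851179]]
```

View pics/top0.png

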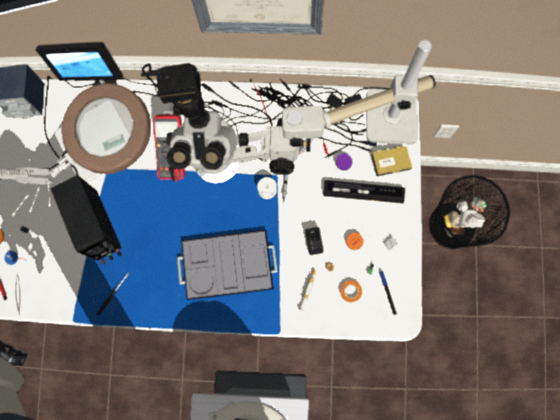

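View pics/side0.png

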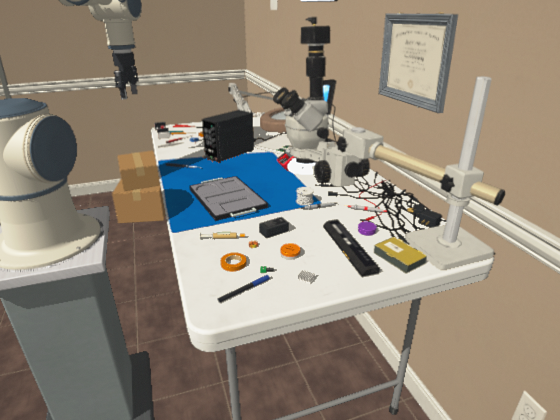

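Top view: brick (314,240), orange tin (354,240), heatsink (390,242), syringe (307,288), tape ring (349,290), pen (388,291), tray (227,263), and the purple decoy tin (344,160). The orange disc at (354,240) is solid, so it fits the flux tin; the ring at (349,290) has a hole, so it is the tape. I'll confirm this in an enlarged crop.

```bash
python3 - <<'E'
import cv2,pickle
c=pickle.load(open('top0.pkl','rb'))['pixels']
cv2.imwrite('pics/cropA.png',cv2.resize(c[215:315,170:410][:, :],None,fx=3.3,fy=3.3,interpolation=cv2.INTER_CUBIC))
c=pickle.load(open('side0.pkl','rb'))['pixels']
cv2.imwrite('pics/cropB.png',cv2.resize(c[165:305,180:400],None,fx=3.6,fy=3.6,interpolation=cv2.INTER_CUBIC))
E
```

```text
(no output)
```

View pics/cropA.png

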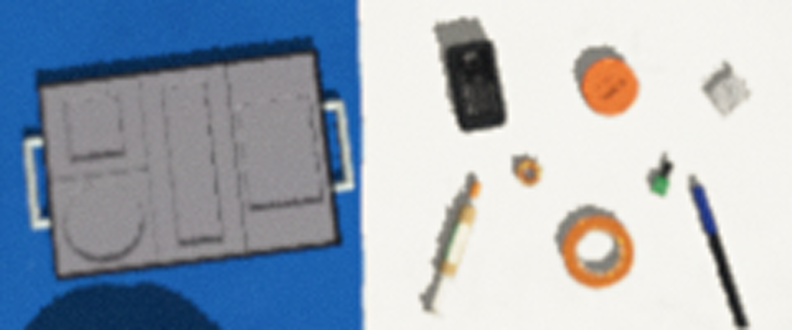

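View pics/cropB.png

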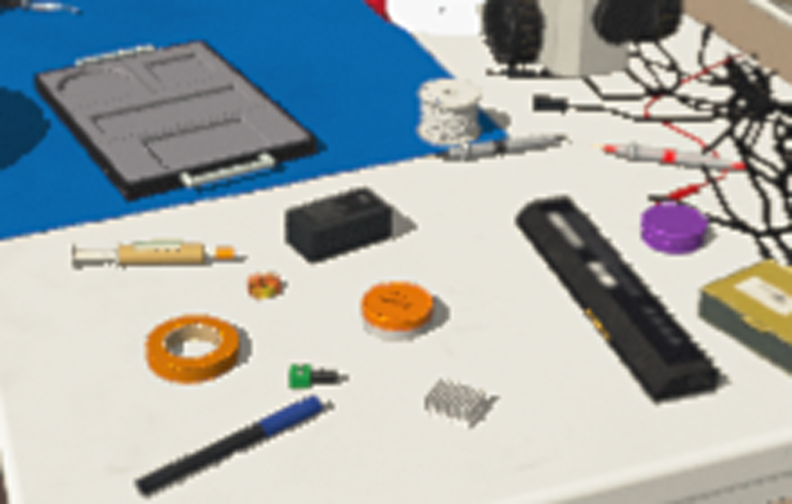

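The crops confirm it: tin = solid orange lid on a pale body, crop A (610,85). The tape is the ring at (597,247) and the purple disc is the decoy. In the tray, the heatsink recess is far left, the tin recess near left, the syringe recess in the middle and the brick recess on the right.

```bash
cat > h.py <<'E'
import numpy as np,cv2,pickle
def cam(n,i): return pickle.load(open(f'{n}{i}.pkl','rb'))
def ray(c,p):
    K=np.array([[c['fx'],0,c['cx']],[0,c['fy'],c['cy']],[0,0,1]])
    u=cv2.undistortPoints(np.array(p,float).reshape(-1,1,2),K,np.array(c['dist']))[:,0]
    d=np.c_[u,np.ones(len(u))]@c['R']
    return -c['R'].T@c['t'],d
def plane(c,p,z):
    o,d=ray(c,p); return (o+d*((z-o[2])/d[:,2])[:,None])[:,:2]
def tri(c1,p1,c2,p2):
    o1,d1=ray(c1,[p1]);o2,d2=ray(c2,[p2]);A=np.c_[d1[0],-d2[0]]
    s=np.linalg.lstsq(A,o2-o1,rcond=None)[0];a=o1+s[0]*d1[0];b=o2+s[1]*d2[0];return (a+b)/2,np.linalg.norm(a-b)
def blob(m,box):
    x0,y0,x1,y1=box;k=np.zeros(m.shape,np.uint8);k[y0:y1,x0:x1]=m[y0:y1,x0:x1]
    n,l,s,ce=cv2.connectedComponentsWithStats(k.astype(np.uint8))
    i=1+np.argmax(s[1:,4]);ys,xs=np.where(l==i);return np.c_[xs,ys].astype(float)
def rect(P):
    (c,s,a)=cv2.minAreaRect((P*1000).astype(np.float32)); return np.round(c,1),np.round(s,1),round(a,1)
E
python3 - <<'E'
from h import *
t=cam('top',0);s=cam('side',0)
def mk(c):
    p=cv2.resize(c['pixels'],None,fx=1,fy=1);h=cv2.cvtColor(p,cv2.COLOR_BGR2HSV).astype(int);return h[...,0],h[...,1],h[...,2]
H,S,V=mk(t);h,sa,v=mk(s)
cream=(S>70)&(H<30)
# tray: not blue, not white handle
m=(S<60)&(V<175)|(V<60); P=blob(m,(170,222,280,305)); print('tray grey+black',rect(plane(t,P,.013)),len(P))
m=(S<60)&(V>90)&(V<175); P=blob(m,(170,222,280,305)); print('tray grey',rect(plane(t,P,.013)))
ct=cv2.boxPoints(cv2.minAreaRect(P.astype(np.float32)));print(ct)
m=(sa<60)&(v>70)&(v<185);Q=blob(m,(185,172,272,222));
e=lambda P:[P[np.argmin(P@d)] for d in np.array([[1,0],[0,1],[-1,0],[0,-1]])]
print('side tray extremes',e(Q))
P=blob((S>120)&(H<25),(335,225,370,255));(c,r),=[cv2.minEnclosingCircle((plane(t,P,.018)*1000).astype(np.float32))];print('tin',c,r,(plane(t,P,.018).mean(0)))
Q=blob((sa>120)&(h<25),(275,238,305,265));print('tin side',plane(s,Q,.018).mean(0))
P=blob((S>120)&(H<25),(330,270,370,308));print('tape',rect(plane(t,P,.012)))
P=blob(V<75,(300,222,328,262));print('brick',rect(plane(t,P,.029)),P.min(0),P.max(0))
P=blob(V<100,(375,262,400,318));print('pen',rect(plane(t,P,.006)))
Q=blob(v<75,(255,212,292,240));print('brick side',Q.min(0),Q.max(0))
print(V[228:256,378:402])
E
```

```text
tray grey+black (array([507.7,  85.3]), array([167.1, 270.2]), 9.7) 5091
tray grey (array([505.9,  85. ]), array([161.5, 270.2]), 9.7)
[[174.6308  242.04619]
 [270.1385  230.10771]
 [277.2462  286.96924]
 [181.7385  298.9077 ]]
side tray extremes [array([191., 186.]), array([230., 177.]), array([265., 202.]), array([231., 216.])]
tin (587.059814453125, -271.6861572265625) 24.435075759887695 [ 0.58659629 -0.2715077 ]
tin side [ 0.58363789 -0.28699437]
tape (array([ 446.7, -265.5]), array([56.5, 55.4]), 46.7)
brick (array([ 580.9, -156.6]), array([72.2, 39.5]), 12.0) [305. 227.] [322. 253.]
pen (array([ 427.8, -375.5]), array([82.1,  7.2]), 19.3)
brick side [260. 218.] [288. 237.]
[[245 245 246 245 245 246 245 245 244 246 245 246 245 245 245 246 246 246
  246 246 245 245 245 245]
 [245 245 245 245 245 245 246 246 245 245 247 245 245 245 246 245 245 245
  245 245 245 245 246 245]
 [245 245 245 244 245 245 246 244 245 245 245 246 245 245 245 245 245 245
  245 245 246 246 244 246]
 [245 245 245 245 245 245 246 244 245 246 246 245 246 246 246 245 245 245
  245 245 245 245 245 245]
 [245 24
[... 1716 characters left out ...]
45 246 246 246 245 245 245 245 236 217 206 217 229 240 245 246 245
  245 244 245 245 245 244]
 [245 245 246 245 246 246 246 246 245 243 235 227 235 242 245 246 244 245
  245 245 245 244 245 245]
 [246 245 245 245 244 245 245 245 245 245 242 240 243 245 245 245 244 245
  245 244 245 245 245 245]
 [245 245 245 245 245 245 245 245 245 246 245 245 246 245 245 244 244 245
  245 244 245 244 244 245]
 [245 245 245 245 245 245 246 245 245 245 245 245 246 245 245 245 245 245
  245 245 245 245 245 245]
 [246 245 245 245 244 245 245 245 245 245 245 245 245 245 245 245 245 245
  245 245 244 245 245 245]
 [244 244 245 245 244 245 245 244 245 244 245 245 245 244 245 244 245 245
  245 244 245 245 245 245]]
```

```bash
python3 - <<'E'
from h import *
t=cam('top',0);p=t['pixels']
a=cv2.resize(p[262:314,293:325],None,fx=11,fy=11,interpolation=cv2.INTER_NEAREST)
b=cv2.resize(p[220:260,376:404],None,fx=14,fy=14,interpolation=cv2.INTER_NEAREST)
o=np.zeros((600,760,3),np.uint8);o[:a.shape[0],:a.shape[1]]=a;o[:b.shape[0],360:360+b.shape[1]]=b
cv2.imwrite('pics/cropC.png',o)
E
```

```text
(no output)
```

View pics/cropC.png

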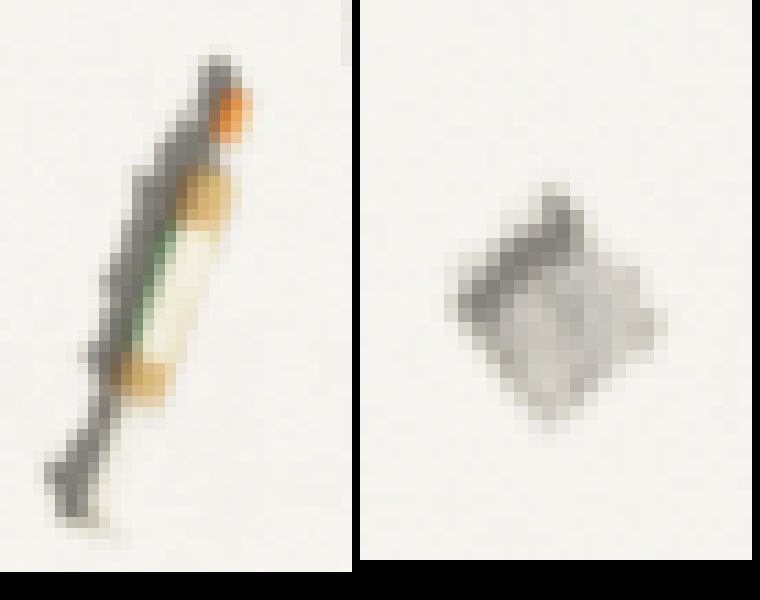

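Crop C: the syringe axis runs from cap (314,272) through barrel (311.6,280)–(306,296.5) to flange (302,308). The heatsink is a diamond centred near (390.6,244), with its shadow on the upper left.

```bash
python3 - <<'E'
from h import *
t=cam('top',0);s=cam('side',0)
hsv=lambda c:cv2.cvtColor(c['pixels'],cv2.COLOR_BGR2HSV).astype(int).transpose(2,0,1)
H,S,V=hsv(t);h,sa,v=hsv(s)
m=((S<60)&(V<185)|(V<45)).astype(np.uint8); m[:, :170]=0;m[:,280:]=0
m=cv2.morphologyEx(m,cv2.MORPH_OPEN,np.ones((21,21)));P=blob(m,(172,222,280,305))
for z in(.012,.018): print('tray',rect(plane(t,P,z)))
g=((S<60)&(V>90)&(V<185)).astype(np.uint8);g=cv2.morphologyEx(g,cv2.MORPH_CLOSE,np.ones((5,5)));g=cv2.morphologyEx(g,cv2.MORPH_OPEN,np.ones((21,21)));P=blob(g,(172,222,280,305));print('grey',rect(plane(t,P,.013)))
B=cv2.boxPoints(cv2.minAreaRect(P.astype(np.float32)));print(B.tolist())
g=((sa<60)&(v>85)&(v<185)).astype(np.uint8);g=cv2.morphologyEx(g,cv2.MORPH_CLOSE,np.ones((5,5)));g=cv2.morphologyEx(g,cv2.MORPH_OPEN,np.ones((13,13)));Q=blob(g,(185,172,272,225))
hull=cv2.convexHull(Q.astype(np.float32));q=cv2.approxPolyDP(hull,4,True)[:,0];print('side q',q.tolist(),len(Q))
for z in(.0,.013,.02): print(z,'center top/side',plane(t,B,z).mean(0), plane(s,q,z).tolist() )
print('tin side',plane(s,[[290.5,248.3]],.018))
A=np.array([[314.1,272],[311.6,280],[306,296.5],[302,308]]);W=plane(t,A,.009);print('syr',W.tolist())
E=plane(t,[[314.4,270],[303,309.7]],.009);print(E.mean(0),np.linalg.norm(E[0]-E[1]),np.degrees(np.arctan2(*(E[0]-E[1])[::-1])))
hm=(V<236)&(V>176);hm[:]=hm;P=blob(hm,(383,236,398,252));print('hs',rect(plane(t,P,.012)))
a=cv2.resize(s['pixels'][262:290,292:324],None,fx=22,fy=20,interpolation=cv2.INTER_CUBIC);cv2.imwrite('pics/cropD.png',a)
E
```

```text
tray (array([507. ,  83.8]), array([165.1, 239.6]), 9.7)
tray (array([506.3,  83.1]), array([164.4, 238.7]), 9.7)
grey (array([504.6,  92.8]), array([161.5, 252.7]), 9.7)
[[174.26158142089844, 242.0923309326172], [264.2308044433594, 230.84617614746094], [271.3385009765625, 287.70770263671875], [181.3692626953125, 298.953857421875]]
side q [[255.0, 210.0], [213.0, 212.0], [199.0, 196.0], [199.0, 184.0], [237.0, 178.0], [255.0, 194.0]] 1682
0.0 center top/side [0.50605674 0.09489772] [[0.5694983395839389, -0.027988187400564746], [0.4492419141055608, 0.0006908699902163917], [0.4269435742194782, 0.12365307196577424], [0.44144201723688925, 0.21844726127503256], [0.5759368699388395, 0.22609298464299465], [0.599812494813525, 0.07870276939553111]]
0.013 center top/side [0.50441463 0.09328223] [[0.5630955938075457, -0.05196028609672465], [0.4456994974701026, -0.023963367254990375], [0.42393152917220683, 0.09607414800927438], [0.4380851230982208, 0.18861363382976704], [0.5693809821084924, 0.1960775017561931], [0.5926887192772576, 0.05219299962205337]]
0.02 center top/side [0.50353041 0.09241236] [[0.5596479614664109, -0.06486833924081059], [0.4437920423587021, -0.037238725771640224], [0.42230965876213766, 0.08122395818654349], [0.43627756471586077, 0.17254937289770078], [0.5658508886613824, 0.1799153186632998], [0.5888528401423443, 0.037918508205565304]]
tin side [[ 0.58713675 -0.28180505]]
syr [[0.49521224177682854, -0.16239570446656112], [0.47260504588351526, -0.15616745269863808], [0.4262674075991794, -0.14221906521895666], [0.39420750400871457, -0.13232985552591353]]
[ 0.4452519  -0.14915193] 0.11461109908121551 -14.039028147205265
hs (array([ 584.4, -375.9]), array([29.6, 35.5]), 35.4)
```

View pics/cropD.png

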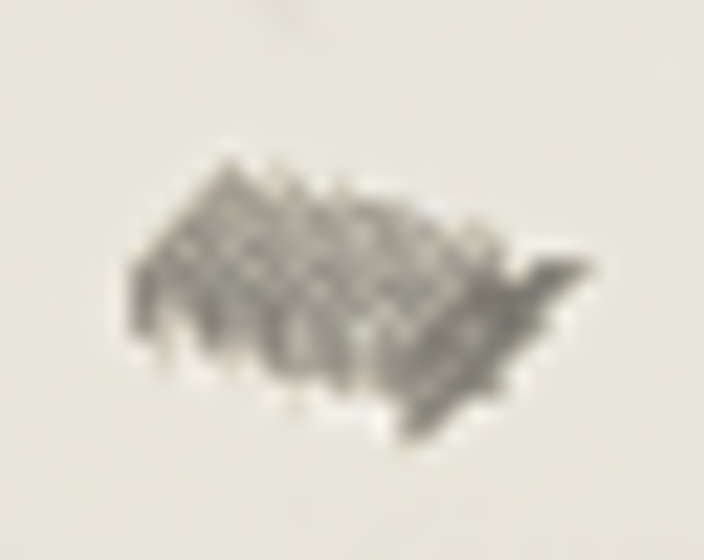

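```bash
python3 - <<'E'
from h import *
s=cam('side',0);t=cam('top',0)
c=np.array([[130,265],[230,165],[500,240],[390,370]])/[22,20]+[292,262]
W=plane(s,c,.014);print(W.mean(0))
for i in range(4):
    d=W[(i+1)%4]-W[i];print(np.linalg.norm(d)*1000,np.degrees(np.arctan2(d[1],d[0])))
# top corners by eye from crop C
c=(np.array([[475,325],[575,245],[655,325],[548,425]])-[360,0])/14+[376,220]
W=plane(t,c,.010);print(W.mean(0))
for i in range(4):
    d=W[(i+1)%4]-W[i];print(np.linalg.norm(d)*1000,np.degrees(np.arctan2(d[1],d[0])))
# tray as visible in top: corners by eye in crop A (grey corners)
c=np.array([[40,87],[316,54],[340,243],[57,277]])/3.3+[170,215]
W=plane(t,c,.013);print('tray',W.mean(0))
for i in range(4):
    d=W[(i+1)%4]-W[i];print(np.linalg.norm(d)*1000,np.degrees(np.arctan2(d[1],d[0])))
E
```

```text
[ 0.58466017 -0.38745091]
21.29738294709134 40.050985689882545
29.918693299769878 -46.9817214444943
26.22357218395217 -137.7884132411614
31.049428788513026 123.84085014305802
[ 0.58394339 -0.37617685]
26.685837531577956 -49.781536635164564
22.77877528071752 -133.94548031688652
30.481249851912448 134.3135597197954
24.876943992797997 36.989114950093956
tray [0.50448236 0.08129214]
238.02161785311196 -80.64354692209834
162.56945618678628 -170.1232554001041
239.18523790293776 99.46623825425809
163.02135962684486 9.46648159296514
```

The side and top views agree on the heatsink's orientation: short side about 37°, long side about 127°. Now a helper to work out moves, and a check of the nest centres against the recesses.

```bash
cat > d.py <<'E'
import sys,numpy as np
from scipy.spatial.transform import Rotation as R
from station import monitor
o=monitor.get_obs();r=R.from_quat(o['tcp_rot']).as_matrix();p=np.array(o['tcp_pos'])
yaw=np.degrees(np.arctan2(r[1,1],r[0,1]))
print('t',round(o['time_s'],2),'p',p.round(4),'yaw',round(yaw,1),'w',round(o['gripper_width'],3),'ff',o['finger_force'],'F',np.round(o['force'],1))
a=[float(x) for x in sys.argv[1:]]
for i in range(0,len(a),4):
    print('d',(r.T@(np.array(a[i:i+3])-p)).round(4),'roll',round((yaw-a[i+3]+90)%180-90,1))
E
python3 d.py .581 -.157 .12 102; python3 - <<'E'
from h import *
t=cam('top',0)
rc={'brick':[[237,105],[315,92],[325,200],[250,210]],'syr':[[163,85],[207,80],[222,240],[180,245]],'tin':[[62,195],[145,185],[148,230],[70,240]],'hs':[[63,97],[115,90],[125,155],[72,160]]}
for k,c in rc.items(): print(k,plane(t,np.array(c)/3.3+[170,215],.009).mean(0))
E
```

```text
t 0.1 p [0.2534 0.571  0.2241] yaw 66.1 w 0.997 ff 0.0 F [0.8 0.4 0.2]
d [-0.5948 -0.5323  0.1046] roll -35.9
brick [0.51958245 0.00266876]
syr [0.50744648 0.07753058]
tin [0.46113618 0.14837524]
hs [0.5349072  0.16432392]
```

```bash
python3 -m jog '[-1,-0.595,-0.532,0.02,-36,-1,-0.595,-0.532,0.02,-36,-1,-0.595,-0.532,0.02,-36,-1,-0.595,-0.532,0.02,-36,-1,-0.595,-0.532,0.02,-36,-1,-0.595,-0.532,0.02,-36,-1,-0.595,-0.532,0.02,-36,-1,-0.595,-0.532,0.02,-36,-1,-0.595,-0.532,0.02,-36,-1,-0.595,-0.532,0.02,-36,-1,-0.595,-0.532,0.02,-36,-1,-0.595,-0.532,0.02,-36]'; python3 d.py .581 -.157 .10 102
```

```text
time_s: 1.3
tcp_pos: [0.4945, 0.036, 0.2098]
tcp_rot: [-0.105, 0.994, 0.0, -0.0]
force: [0.9, 0.3, -0.2]
gripper_width: 0.999
finger_force: 0.0
t 1.3 p [0.4945 0.036  0.2098] yaw 102.1 w 0.999 ff 0.0 F [ 0.9  0.3 -0.2]
d [-0.0443 -0.2068  0.1098] roll 0.1
```

```bash
python3 -m jog '[-1,-0.044,-0.207,0,0,-1,-0.044,-0.207,0,0,-1,-0.044,-0.207,0.03,0,-1,-0.044,-0.207,0.06,0,-1,-0.044,-0.207,0.09,0,-1,-0.044,-0.207,0.11,0,-1,-0.044,-0.207,0.11,0,-1,-0.044,-0.207,0.11,0,-1,-0.044,-0.207,0.11,0,-1,-0.044,-0.207,0.11,0]'; python3 d.py .581 -.157 .022 102
python3 - <<'E'
from station import cams
import cv2,pickle
o=[]
for n,b in(('top',(280,215,410,315)),('side',(200,165,330,265))):
    c=cams.camera(n);pickle.dump(c,open(n+'1.pkl','wb'));o.append(cv2.resize(c['pixels'][b[1]:b[3],b[0]:b[2]],None,fx=3,fy=3,interpolation=cv2.INTER_CUBIC))
cv2.imwrite('pics/e.png',cv2.hconcat(o))
E
```

```text
time_s: 2.3
tcp_pos: [0.5812, -0.1549, 0.1016]
tcp_rot: [-0.105, 0.994, -0.001, 0.001]
force: [1.4, 0.1, 0.2]
gripper_width: 1.004
finger_force: 0.0
t 2.3 p [ 0.5812 -0.1549  0.1016] yaw 102.1 w 1.004 ff 0.0 F [1.4 0.1 0.2]
d [ 0.0008 -0.0019  0.0796] roll 0.1
```

View pics/e.png

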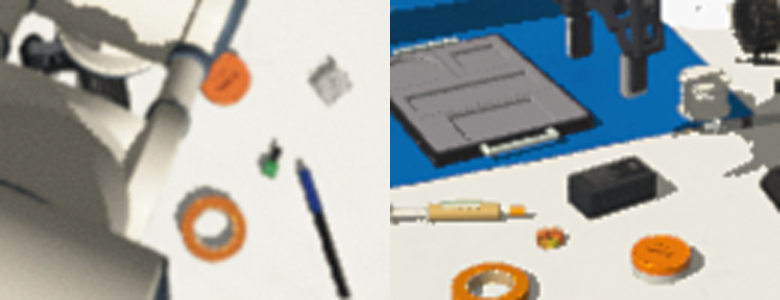

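The fingers show over the brick in the side view: tips at about (262.7,183) and (280.7,196), brick top centre about (274,223). I'll use the known TCP to check the side camera's bias.

```bash
python3 - <<'E'
from h import *
s=cam('side',1)
o,d=ray(s,[[271.7,189.5],[262.7,183.3],[280.7,195.7]])
for dd in d:
    k=(-.155-o[1])/dd[1]; print('at y=-.155:',o+dd*k)
print('brick top',plane(s,[[274,223]],.029))
E
```

```text
at y=-.155: [ 0.58175079 -0.155       0.12037771]
at y=-.155: [ 0.55806106 -0.155       0.14125621]
at y=-.155: [ 0.60622187 -0.155       0.09881192]
brick top [[ 0.5824015  -0.16929739]]
```

```bash
python3 - <<'E'
from h import *
s=cam('side',1)
K=np.array([[s['fx'],0,s['cx']],[0,s['fy'],s['cy']],[0,0,1]])
a=np.radians(102);y=np.array([np.cos(a),np.sin(a),0]);c=np.array([.5812,-.1549,.1005])
X=np.array([c,c+.05*y,c-.05*y,c-[0,0,.0125]]);print(cv2.projectPoints(X,s['R'],s['t'],K,np.array(s['dist']))[0][:,0])
cv2.imwrite('pics/f.png',cv2.resize(s['pixels'][130:245,200:340],None,fx=5,fy=5,interpolation=cv2.INTER_NEAREST))
E
```

```text
[[271.57258253 196.47908064]
 [262.27583866 189.57628964]
 [281.58997878 203.91676116]
 [271.62758505 200.79753076]]
```

View pics/f.png

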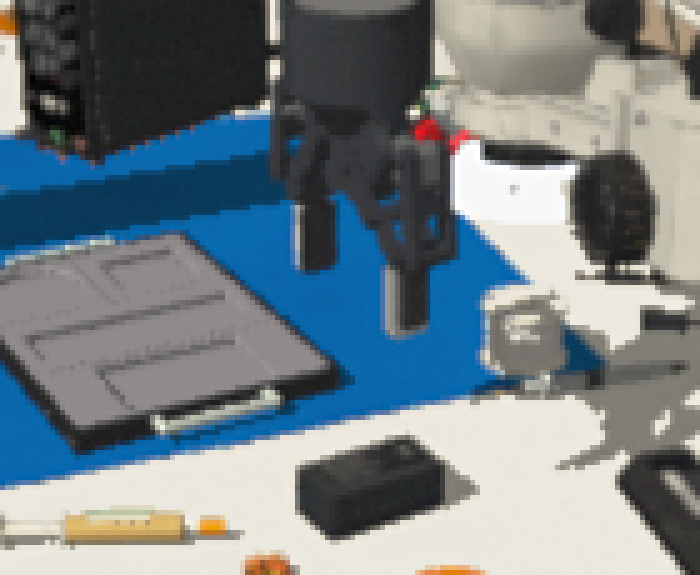

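Fingertip bottoms sit near (263,184) and (281,197), about 6 px above the predicted place, and the brick about 2 px below. The fingers straddle the brick with margin, so I'll descend in stages and look.

```bash
python3 -m jog '[-1,0,-0.004,0.04,0,-1,0,-0.004,0.06,0,-1,0,-0.004,0.075,0,-1,0,-0.004,0.075,0,-1,0,-0.004,0.075,0,-1,0,-0.004,0.075,0]'; python3 d.py .581 -.157 .02 102
cat > snap.py <<'E'
import sys,cv2,pickle
from station import cams
# snap.py idx out cam x0 y0 x1 y1 scale
i,out,n=sys.argv[1:4];b=list(map(int,sys.argv[4:8]));k=float(sys.argv[8])
c=cams.camera(n);pickle.dump(c,open(f'{n}{i}.pkl','wb'))
cv2.imwrite(f'pics/{out}.png',cv2.resize(c['pixels'][b[1]:b[3],b[0]:b[2]],None,fx=k,fy=k,interpolation=cv2.INTER_CUBIC))
E
python3 snap.py 2 g side 220 165 340 255 6
```

```text
time_s: 3.0
tcp_pos: [0.5821, -0.1593, 0.0262]
tcp_rot: [-0.105, 0.994, -0.0, 0.001]
force: [-0.3, -0.2, 0.3]
gripper_width: 0.999
finger_force: 0.0
t 3.0 p [ 0.5821 -0.1593  0.0262] yaw 102.1 w 0.999 ff 0.0 F [-0.3 -0.2  0.3]
d [0.0006 0.0024 0.0061] roll 0.1
```

View pics/g.png

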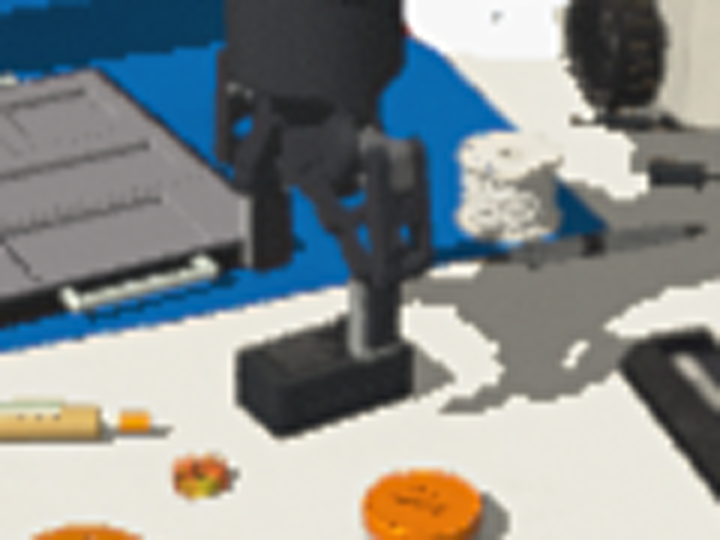

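```bash
python3 - <<'E'
from h import *
s=cam('side',2);p=[[282.2,224.5],[264.7,209.7]]
for z in(.01,.025,.04): print(z,plane(s,p,z).round(4).tolist(),plane(s,p,z).mean(0).round(4))
K=np.array([[s['fx'],0,s['cx']],[0,s['fy'],s['cy']],[0,0,1]])
print('brick base front corner',plane(s,[[220+283/6,165+437/6],[220+237/6,165+405/6]],0), 'top corners',plane(s,np.array([[238,352],[283,385],[412,350],[355,312]])/6+[220,165],.029).tolist())
t=cam('top',0)
print('top cam brick corners z.029',cv2.boxPoints(cv2.minAreaRect((plane(t,blob(t['pixels'].max(2)<75,(300,222,328,262)),.029)*1000).astype(np.float32))))
E
```

```text
0.01 [[0.6112, -0.1527], [0.5918, -0.054]] [ 0.6015 -0.1033]
0.025 [[0.6025, -0.1774], [0.5837, -0.0814]] [ 0.5931 -0.1294]
0.04 [[0.5938, -0.2021], [0.5755, -0.1089]] [ 0.5847 -0.1555]
brick base front corner [[ 0.55665744 -0.18935811]
 [ 0.54539618 -0.15675216]] top corners [[0.5456125687343468, -0.16018035606975944], [0.5557250489420551, -0.19394753432694545], [0.6183890829596124, -0.18380342792495574], [0.6060296089408659, -0.14261988081220534]]
top cam brick corners z.029 [[ 541.5056  -144.77356]
 [ 549.70764 -183.40881]
 [ 620.36755 -168.4082 ]
 [ 612.1655  -129.77295]]
```

Measured from the side, the open fingertips seem to sit about 15 mm above the TCP height, so I'm going lower in small steps while watching the force.

```bash
python3 -m jog '[-1,0,-0.006,0.003,0,-1,0,-0.006,0.006,0,-1,0,-0.006,0.008,0,-1,0,-0.006,0.008,0]' | egrep 'tcp_pos|force'; python3 -m jog '[-1,0,0,0.003,0,-1,0,0,0.005,0,-1,0,0,0.005,0]'| egrep 'tcp_pos|force'; python3 snap.py 3 g2 side 220 165 340 255 6
```

```text
tcp_pos: [0.5823, -0.1649, 0.0166]
force: [0.1, 0.7, -0.2]
finger_force: 0.0
tcp_pos: [0.5823, -0.1648, 0.0116]
force: [0.3, -0.0, -0.1]
finger_force: 0.0
```

View pics/g2.png

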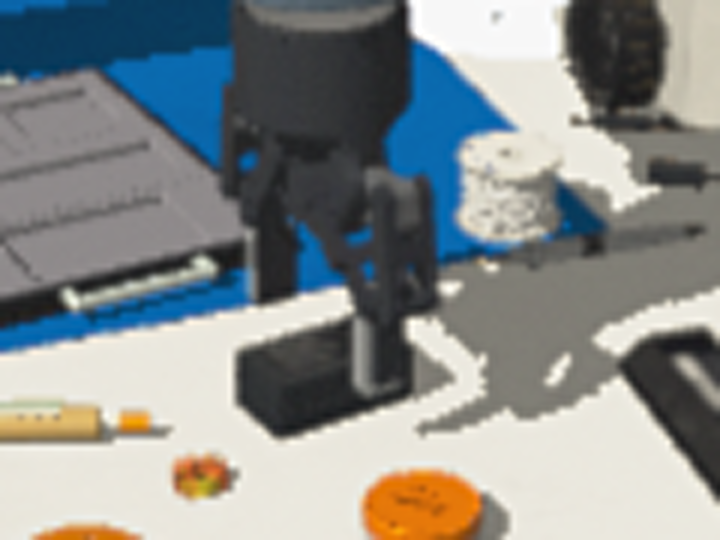

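```bash
python3 - <<'E'
from h import *
s=cam('side',3);p=[[283,230.8],[265.5,215.5]]
for z in(0,.01,.02,.03): print(z,plane(s,p,z).round(4).tolist(),plane(s,p,z).mean(0).round(4))
E
```

```text
0 [[0.6077, -0.1692], [0.5888, -0.071]] [ 0.5983 -0.1201]
0.01 [[0.6021, -0.185], [0.5835, -0.0886]] [ 0.5928 -0.1368]
0.02 [[0.5965, -0.2009], [0.5782, -0.1063]] [ 0.5874 -0.1536]
0.03 [[0.5909, -0.2167], [0.573, -0.1239]] [ 0.5819 -0.1703]
```

The tips are about 27 mm above the table with the TCP at 11.6 mm, so I'll go lower under force watch, then close.

```bash
python3 -m jog '[-1,0,0,0.003,0,-1,0,0,0.003,0]' | egrep 'tcp_pos|force'; python3 -m jog '[-1,0,0,0.003,0,-1,0,0,0.004,0,-1,0,0,0.004,0]'| egrep 'tcp_pos|force'; python3 -m jog '[0,0,0,0,0,0,0,0,0,0,0,0,0,0,0,0,0,0,0,0]'| egrep 'tcp_pos|force|width'; python3 snap.py 4 g3 side 220 165 340 255 6
```

```text
tcp_pos: [0.5824, -0.1649, 0.0086]
force: [-0.3, -0.3, 1.0]
finger_force: 0.0
tcp_pos: [0.5824, -0.1649, 0.0047]
force: [0.9, 0.0, 0.2]
finger_force: 0.0
tcp_pos: [0.5825, -0.1648, 0.005]
force: [-1.4, 1.0, 1.0]
gripper_width: 0.498
finger_force: 0.6
```

View pics/g3.png

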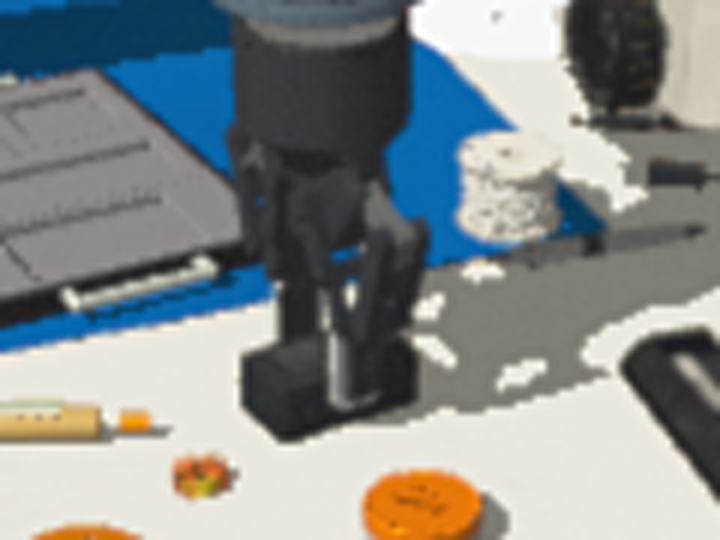

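The gripper closed to 42 mm on the brick, with the tips about a third of the way up its near face. Gripping firmly and lifting.

```bash
python3 -m jog '[1,0,0,0,0,1,0,0,0,0,1,0,0,0,0,1,0,0,0,0,1,0,0,-0.02,0,1,0,0,-0.05,0,1,0,0,-0.08,0,1,0,0,-0.08,0,1,0,0,-0.08,0]'; python3 d.py .5187 .0035 .06 99.6
```

```text
time_s: 5.65
tcp_pos: [0.5827, -0.1651, 0.0853]
tcp_rot: [-0.105, 0.994, -0.0, 0.0]
force: [-1.1, -0.2, -1.3]
gripper_width: 0.475
finger_force: 61.1
t 5.65 p [ 0.5827 -0.1651  0.0853] yaw 102.1 w 0.475 ff 61.131352186203 F [-1.1 -0.2 -1.3]
d [0.0274 0.1782 0.0251] roll 2.5
```

```bash
python3 -m jog '[1,0.027,0.178,0,2.5,1,0.027,0.178,0,2.5,1,0.027,0.178,0,2.5,1,0.027,0.178,0,2.5,1,0.027,0.178,0.01,2.5,1,0.027,0.178,0.025,2.5,1,0.027,0.178,0.035,2.5,1,0.027,0.178,0.035,2.5,1,0.027,0.178,0.035,2.5]'|egrep 'tcp_pos|force|width'; python3 snap.py 5 b1 side 170 140 300 235 6
```

```text
tcp_pos: [0.5188, 0.003, 0.0495]
force: [0.5, -0.3, -0.7]
gripper_width: 0.474
finger_force: 61.2
```

View pics/b1.png

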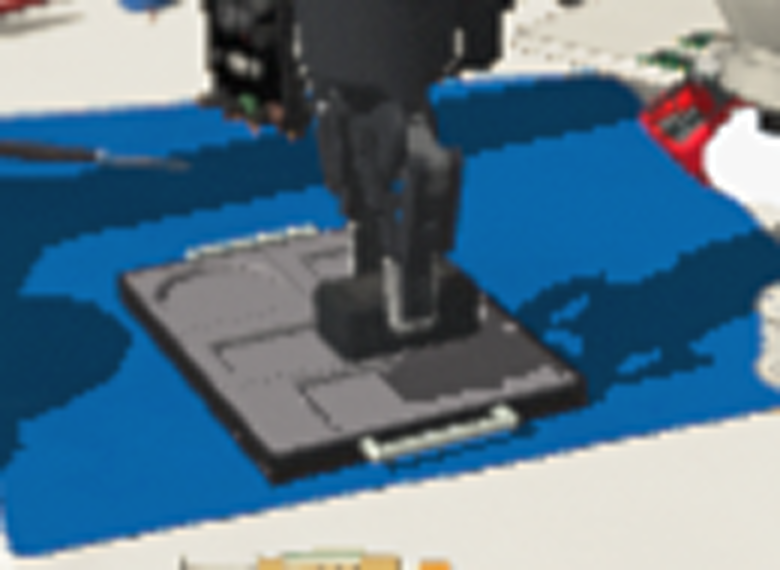

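The held brick hangs level over the tray, at about crop (400,320). From this view I'll compare brick and tray in the same camera to cancel its bias.

```bash
python3 - <<'E'
from h import *
s=cam('side',5);f=lambda L,z:plane(s,np.array(L)/6+[170,140],z)
b=f([[352,362],[478,330]],.0445);print('brick bottom edge',b,'mid',b.mean(0),np.linalg.norm(b[0]-b[1]))
a=np.radians(99.6);print('expected mid',np.array([.5188,.003])-.021*np.array([np.cos(a),np.sin(a)]))
for z,L in((.0,[[272,482],[586,404]]),(.016,[[272,456],[586,380]])):
    w=f(L,z);d=w[1]-w[0];print(z,'tray edge',w.tolist(),'mid',w.mean(0),np.linalg.norm(d),np.degrees(np.arctan2(d[1],d[0])))
print('rim left corner',f([[122,278]],.016),'far',f([[350,235]],.016))
C=np.array([.5055,.083]);a=np.radians(9.6);ex=np.array([np.cos(a),np.sin(a)]);ey=np.array([-ex[1],ex[0]])
for i,j in((-1,-1),(1,-1),(-1,1),(1,1)): print('top-pred',i,j,C+.082*i*ex+.119*j*ey)
E
```

```text
brick bottom edge [[ 0.49266364 -0.02778248]
 [ 0.55873861 -0.01345294]] mid [ 0.52570113 -0.02061771] 0.06761092434330165
expected mid [ 0.52230214 -0.01770592]
0.0 tray edge [[0.4462347225645448, -0.05145550849559466], [0.6101834103290529, -0.02397333235336374]] mid [ 0.52820907 -0.03771442] 0.16623610385598184 9.515832613914682
0.016 tray edge [[0.4466733821187431, -0.055572171718067276], [0.6089162717046117, -0.028840892604457657]] mid [ 0.52779483 -0.04220653] 0.16443027855058223 9.356046391215244
rim left corner [[0.40761323 0.17234706]] far [[0.53772703 0.18909358]]
top-pred -1 -1 [ 0.44449381 -0.04800857]
top-pred 1 -1 [ 0.60619716 -0.02065849]
top-pred -1 1 [0.40480284 0.18665849]
top-pred 1 1 [0.56650619 0.21400857]
```

```bash
python3 -m jog '[1,0,0,0.01,0,1,0,0,0.02,0,1,0,0,0.027,0,1,0,0,0.027,0,1,0,0,0.027,0]'|egrep 'tcp_pos|^force'; for i in 1; do python3 -m jog '[1,0,0,0.003,0,1,0,0,0.003,0,1,0,0,0.003,0]'|egrep 'tcp_pos|^force'; done;  python3 -m jog '[1,0,0,0.003,0,1,0,0,0.003,0,1,0,0,0.003,0]'|egrep 'tcp_pos|^force'
```

```text
tcp_pos: [0.5188, 0.0035, 0.0227]
force: [-0.1, -0.4, -1.1]
tcp_pos: [0.519, 0.0035, 0.02]
force: [-0.1, 0.6, -1.2]
tcp_pos: [0.5189, 0.0035, 0.0169]
force: [-0.3, -0.4, -1.9]
```

```bash
python3 -m jog '[1,0,0,0.002,0,1,0,0,0.002,0,1,0,0,0.002,0]'|egrep 'tcp_pos|^force';  python3 -m jog '[1,0,0,0.002,0,1,0,0,0.002,0,1,0,0,0.002,0]'|egrep 'tcp_pos|^force'
```

```text
tcp_pos: [0.519, 0.0034, 0.0165]
force: [-9.1, 0.7, 37.9]
tcp_pos: [0.5194, 0.0035, 0.0158]
force: [-15.7, 0.9, 70.9]
```

Contact came at TCP 16.5 mm, and I can't tell yet whether that's the floor or the nest top. I'll look.

```bash
python3 snap.py 6 b2 side 185 165 275 225 8.8
```

```text
(no output)
```

View pics/b2.png

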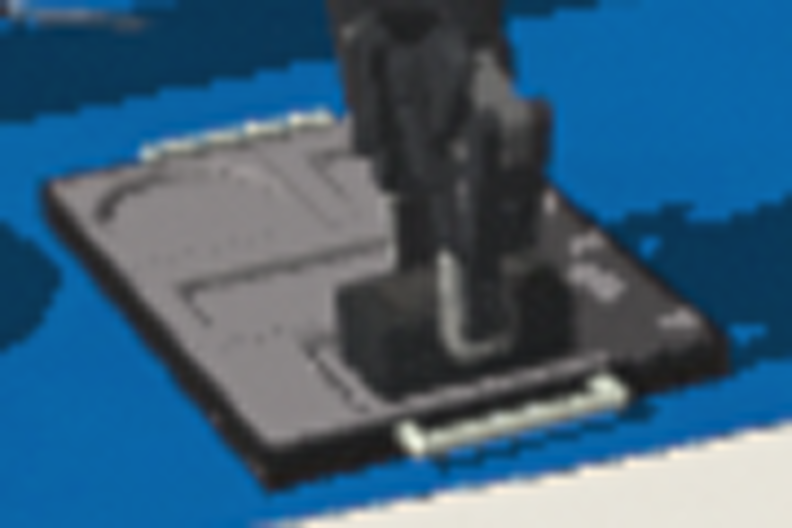

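The brick's lower edge lines up with the near lip and the recess's left wall shows beside it at (310–365,345–410), so it is in its recess. Releasing it and rising, then on to the tin.

```bash
python3 -m jog '[1,0,0,-0.003,0,0,0,0,-0.003,0,-0.3,0,0,-0.003,0,-0.3,0,0,-0.003,0,-0.3,0,0,-0.003,0,-0.3,0,0,-0.02,0,-0.3,0,0,-0.05,0,-0.6,0,0,-0.08,0,-1,0,0,-0.08,0]'; python3 d.py .587 -.276 .05 99.6
```

```text
time_s: 9.25
tcp_pos: [0.5207, 0.0033, 0.0958]
tcp_rot: [-0.083, 0.997, -0.0, 0.002]
force: [-0.1, 0.2, -0.2]
gripper_width: 0.945
finger_force: 0.0
t 9.25 p [0.5207 0.0033 0.0958] yaw 99.6 w 0.945 ff 0.0 F [-0.1  0.2 -0.2]
d [-0.0187 -0.2864  0.0463] roll -0.0
```

```bash
python3 -m jog '[-1,-0.019,-0.286,0,0,-1,-0.019,-0.286,0,0,-1,-0.019,-0.286,0,0,-1,-0.019,-0.286,0,0,-1,-0.019,-0.286,0,0,-1,-0.019,-0.286,0.02,0,-1,-0.019,-0.286,0.046,0,-1,-0.019,-0.286,0.065,0,-1,-0.019,-0.286,0.065,0,-1,-0.019,-0.286,0.065,0]'|egrep 'tcp_pos|^force'; python3 -m jog '[-1,0,0,0.01,0,-1,0,0,0.02,0,-1,0,0,0.028,0,-1,0,0,0.028,0,0,0,0,0.028,0,0,0,0,0.028,0,0,0,0,0.028,0,0,0,0,0.028,0]'|egrep 'tcp_pos|force|width'; python3 -m jog '[1,0,0,0,0,1,0,0,0,0,1,0,0,0,0]'|egrep 'tcp_pos|force|width'; python3 snap.py 7 t1 side 240 200 340 275 6
```

```text
tcp_pos: [0.585, -0.2751, 0.0277]
force: [0.7, -0.4, 0.3]
tcp_pos: [0.5855, -0.2756, 0.001]
force: [-2.7, 1.7, 10.3]
gripper_width: 0.544
finger_force: 59.8
tcp_pos: [0.5855, -0.2756, 0.001]
force: [-3.9, 1.1, 11.1]
gripper_width: 0.545
finger_force: 59.8
```

```bash
python3 -m jog '[1,0,0,-0.02,0,1,0,0,-0.05,0,1,0,0,-0.08,0,1,0,0,-0.08,0,1,0,0,-0.08,0]'|egrep 'tcp_pos|force|width'; python3 d.py .4557 .1464 .06 99.6; python3 - <<'E'
from station import cams
from h import *
c=cams.camera('side');h=cv2.cvtColor(c['pixels'],cv2.COLOR_BGR2HSV).astype(int)
Q=blob((h[...,1]>120)&(h[...,0]<25)&(h[...,2]>100),(250,200,320,285));print(Q.min(0),Q.max(0),Q.mean(0),len(Q))
E
```

```text
tcp_pos: [0.5855, -0.2756, 0.0807]
force: [-0.9, -0.1, -2.0]
gripper_width: 0.542
finger_force: 61.6
t 11.9 p [ 0.5855 -0.2756  0.0807] yaw 99.6 w 0.542 ff 61.57991889886034 F [-0.9 -0.1 -2. ]
d [0.0579 0.4377 0.0202] roll -0.0
[281. 215.] [291. 228.] [286.01709402 221.16239316] 117
```

```bash
python3 -m jog '[1,0.058,0.438,0,0,1,0.058,0.438,0,0,1,0.058,0.438,0,0,1,0.058,0.438,0,0,1,0.058,0.438,0,0,1,0.058,0.438,0,0,1,0.058,0.438,0,0,1,0.058,0.438,0,0,1,0.058,0.438,0,0,1,0.058,0.438,0,0,1,0.058,0.438,0.02,0,1,0.058,0.438,0.04,0]'|egrep 'tcp_pos|force'; python3 d.py .4557 .1464 .018 99.6
```

```text
tcp_pos: [0.4551, 0.147, 0.0391]
force: [0.4, -0.1, -1.6]
finger_force: 61.8
t 13.15 p [0.4551 0.147  0.0391] yaw 99.6 w 0.542 ff 61.84507878497243 F [ 0.4 -0.1 -1.6]
d [-0.0004 -0.0007  0.0211] roll 0.0
```

```bash
python3 -m jog '[1,0,0,0.01,0,1,0,0,0.02,0,1,0,0,0.022,0,1,0,0,0.022,0,1,0,0,0.022,0]'|egrep 'tcp_pos|^force'; python3 -m jog '[1,0,0,0.002,0,1,0,0,0.002,0]'|egrep 'tcp_pos|^force'; python3 -m jog '[1,0,0,0.002,0,1,0,0,0.002,0]'|egrep 'tcp_pos|^force'
```

```text
tcp_pos: [0.4555, 0.1468, 0.0184]
force: [0.2, 1.0, -0.7]
tcp_pos: [0.4554, 0.1469, 0.0161]
force: [0.4, -0.2, -1.1]
tcp_pos: [0.4552, 0.1469, 0.0139]
force: [0.1, -0.7, -0.8]
```

```bash
python3 -m jog '[1,0,0,0.0015,0,1,0,0,0.0015,0]'|egrep 'tcp_pos|^force'; python3 -m jog '[1,0,0,0.001,0,1,0,0,0.001,0]'|egrep 'tcp_pos|^force'
```

```text
tcp_pos: [0.4552, 0.1469, 0.0123]
force: [-0.1, -0.2, -0.8]
tcp_pos: [0.4553, 0.1469, 0.0121]
force: [-4.1, -0.6, 19.9]
```

Contact came at the same height offset as the brick (about 11.5 mm), so both rest on recess floors. Releasing.

```bash
python3 -m jog '[0.2,0,0,-0.001,0,-0.3,0,0,-0.001,0,-0.4,0,0,-0.001,0,-0.4,0,0,-0.001,0,-0.4,0,0,-0.001,0,-0.4,0,0,-0.02,0,-0.4,0,0,-0.05,0,-0.4,0,0,-0.085,0,-0.4,0,0,-0.085,0,-0.4,0,0,-0.085,0]'|egrep 'tcp_pos|force|width'; python3 d.py .445 -.154 .09 76; python3 - <<'E'
from station import cams
from h import *
c=cams.camera('side');pickle.dump(c,open('side8.pkl','wb'));h=cv2.cvtColor(c['pixels'],cv2.COLOR_BGR2HSV).astype(int)
Q=blob((h[...,1]>120)&(h[...,0]<25)&(h[...,2]>100),(185,165,260,225));print('tin px',Q.min(0),Q.max(0),len(Q),plane(c,[[(Q[:,0].min()+Q[:,0].max())/2,Q[:,1].min()+4]],.029))
m=(h[...,1]>60)&(h[...,0]<30);Q=blob(m,(195,205,250,248));W=plane(c,Q,.009);print('barrel',Q.min(0),Q.max(0),rect(W),W.mean(0))
E
```

```text
tcp_pos: [0.4556, 0.147, 0.0969]
force: [0.1, 0.5, -0.5]
gripper_width: 0.7
finger_force: 0.0
t 15.45 p [0.4556 0.147  0.0969] yaw 99.6 w 0.7 ff 0.0 F [ 0.1  0.5 -0.5]
d [ 0.0604 -0.295   0.0068] roll 23.6
tin px [199. 182.] [214. 190.] 109 [[0.45418955 0.12811853]]
barrel [213. 232.] [236. 238.] (array([ 451.4, -153.8]), array([28.4, 60.2]), 77.4) [ 0.4502729 -0.1551514]
```

```bash
python3 - <<'E'
from h import *
s=cam('side',8);h=cv2.cvtColor(s['pixels'],cv2.COLOR_BGR2HSV).astype(int)
K=np.array([[s['fx'],0,s['cx']],[0,s['fy'],s['cy']],[0,0,1]])
a=np.linspace(0,6.28,60)
for z in(.029,.022):
    X=np.c_[.4553+.025*np.cos(a),.147+.025*np.sin(a),0*a+z];p=cv2.projectPoints(X,s['R'],s['t'],K,np.array(s['dist']))[0][:,0];print(z,p.min(0),p.max(0))
m=((h[...,1]>90)&(h[...,0]<25)).astype(int)
for r in range(176,200): print(r,''.join('#' if v else '.' for v in m[r,190:225]), h[r,206])
E
```

```text
0.029 [198.0066876  180.60221141] [213.65882131 186.88393145]
0.022 [198.20999042 182.55417946] [213.82342847 188.88987226]
176 ................................... [103 240 165]
177 ................................... [103 240 166]
178 ................................... [103 243 164]
179 ................................... [102 246 164]
180 ................................... [103 121 169]
181 ................................... [ 60   6 164]
182 ..............########............. [ 10 152 213]
183 ............############........... [ 15 253 225]
184 ..........###############.......... [ 15 245 212]
185 ..........###############.......... [ 14 243 206]
186 .........################.......... [ 15 244 223]
187 .........################.......... [ 14 243 216]
188 ..........###############.......... [ 14 247 210]
189 ...........############............ [ 13 223 204]
190 ..............######............... [ 13 127 193]
191 ................................... [ 16  39 182]
192 ................................... [ 19  17 165]
193 ................................... [  0   7 137]
194 ................................... [174   9 138]
195 ................................... [174   9 140]
196 ................................... [  0   8 129]
197 ................................... [ 0  6 91]
198 ................................... [ 0  3 91]
199 ................................... [  0   7 111]
```

```bash
python3 - <<'E'
from station import cams
from h import *
c=cams.camera('top');pickle.dump(c,open('top8.pkl','wb'));h=cv2.cvtColor(c['pixels'],cv2.COLOR_BGR2HSV).astype(int)
m=((h[...,1]>90)&(h[...,0]<25)).astype(int)
Q=blob(m,(165,222,285,310));print(len(Q),Q.min(0),Q.max(0))
E
```

```text
30 [204. 281.] [210. 288.]
```

The tin blob (rows 182–190) matches the seated prediction within the side camera's ~1.5 px bias. Now the syringe.

```bash
python3 -m jog '[-0.4,0.059,-0.293,0,23.6,-0.4,0.059,-0.293,0,23.6,-0.4,0.059,-0.293,0,23.6,-0.4,0.059,-0.293,0,23.6,-0.4,0.059,-0.293,0,23.6,-0.4,0.059,-0.293,0,23.6,-0.4,0.059,-0.293,0.02,23.6,-0.4,0.059,-0.293,0.05,23.6,-0.4,0.059,-0.293,0.06,23.6,-0.4,0.059,-0.293,0.06,23.6]'|egrep 'tcp_pos|^force'; python3 d.py .446 -.152 .003 76
```

```text
tcp_pos: [0.4444, -0.1511, 0.0349]
force: [0.2, 0.1, 0.4]
t 16.55 p [ 0.4444 -0.1511  0.0349] yaw 76.0 w 0.699 ff 0.0 F [0.2 0.1 0.4]
d [-0.0019 -0.0005  0.0319] roll -0.0
```

```bash
python3 -m jog '[-0.4,0,0,0.01,0,-0.4,0,0,0.02,0,-0.4,0,0,0.028,0,-0.4,0,0,0.032,0,-0.4,0,0,0.032,0]'|egrep 'tcp_pos|^force'; python3 -m jog '[0,0,0,0,0,0.3,0,0,0,0,0.5,0,0,0,0,0.5,0,0,0,0,0.7,0,0,0,0,0.7,0,0,0,0]'|egrep 'tcp_pos|force|width';  python3 -m jog '[1,0,0,0,0,1,0,0,0,0,1,0,0,0,0,1,0,0,0,0]'|egrep 'tcp_pos|force|width'
```

```text
tcp_pos: [0.4456, -0.1517, 0.004]
force: [0.0, -0.2, -0.1]
tcp_pos: [0.4458, -0.1519, 0.0047]
force: [-0.1, -0.1, 5.5]
gripper_width: 0.158
finger_force: 32.1
tcp_pos: [0.4458, -0.1519, 0.0048]
force: [-0.4, 1.1, 7.5]
gripper_width: 0.143
finger_force: 58.4
```

```bash
python3 -m jog '[1,0,0,-0.02,0,1,0,0,-0.05,0,1,0,0,-0.09,0,1,0,0,-0.09,0,1,0,0,-0.09,0]'|egrep 'tcp_pos|force|width'; python3 d.py .508 .075 .03 99.6;python3 - <<'E'
from station import cams
from h import *
c=cams.camera('side');pickle.dump(c,open('side9.pkl','wb'));h=cv2.cvtColor(c['pixels'],cv2.COLOR_BGR2HSV).astype(int)
m=((h[...,1]>60)&(h[...,0]<30)).astype(int)
n,l,s,ce=cv2.connectedComponentsWithStats(m[170:250,180:290].astype(np.uint8))
for a in s[1:]:
    if a[4]>4: print(a+[180,170,0,0,0])
E
```

```text
tcp_pos: [0.4461, -0.1521, 0.0952]
force: [-0.4, -1.0, -1.0]
gripper_width: 0.142
finger_force: 58.7
t 18.55 p [ 0.4461 -0.1521  0.0952] yaw 76.0 w 0.142 ff 58.65534946555272 F [-0.4 -1.  -1. ]
d [-0.0048  0.2353  0.0651] roll -23.6
[199 182  14   9 109]
[210 202  26   7 123]
[238 203   7   5  29]
[249 240  10   8  61]
```

```bash
python3 - <<'E'
from h import *
s=cam('side',8)
K=np.array([[s['fx'],0,s['cx']],[0,s['fy'],s['cy']],[0,0,1]])
a=np.radians(-14);u=np.array([np.cos(a),np.sin(a),0])
X=np.array([np.array([.4458,-.1519,.009])+k*u for k in(-.059,0,.059)]);print(cv2.projectPoints(X,s['R'],s['t'],K,np.array(s['dist']))[0][:,0])
p=s['pixels'].max(2).astype(int)
for r in range(228,242): print(r,p[r,196:252])
E
```

```text
[[199.34322304 236.18543871]
 [222.19644192 235.11986972]
 [244.89391538 234.05105172]]
228 [183 176 189 227 231 232 231 232 235 235 234 234 233 233 232 232 232 232
 232 232 232 231 232 232 231 232 232 232 232 232 232 232 232 232 232 232
 232 232 232 232 232 232 232 232 232 232 232 231 232 232 232 232 232 232
 232 231]
229 [233 231 232 234 233 233 233 233 232 231 232 232 232 231 231 230 232 232
 232 232 231 231 232 232 232 232 232 232 232 232 232 232 233 232 232 232
 232 231 231 232 232 232 232 232 231 231 232 232 232 231 231 232 232 232
 232 232]
230 [234 233 232 231 232 232 232 232 232 232 232 232 232 231 230 230 230 231
 231 231 231 231 231 232 233 233 232 232 232 232 232 232 232 232 232 232
 232 232 232 231 231 230 231 232 231 232 232 232 231 231 232 232 232 232
 231 232]
231 [232 232 231 232 231 232 232 232 232 231 232 232 231 230 231 231 230 230
 232 231 230 230 230 232 232 230 219 218 218 217 217 218 217 217 218 231
 232 231 231 231 231 231 231 232 232 232 232 232 232 231 232 232 231 231
 231 232]
232 [232 232 232 233 216 229 233 232 232 232 232 232 232 232 231 230 222 213
 22
[... 1549 characters left out ...]
]
239 [230 231 232 232 186 144 149 225 231 231 230 230 231 234 228 231 211 221
 164 224 230 229 227 228 228 228 228 228 229 230 229 230 229 229 230 230
 229 229 229 229 228 228 228 233 234 233 233 233 232 232 232 233 232 232
 232 231]
240 [232 231 232 233 232 231 231 234 234 234 234 233 233 232 231 231 230 232
 228 232 232 232 231 231 232 233 232 233 233 233 233 234 234 233 233 233
 233 233 234 233 232 233 232 232 232 232 232 232 232 232 232 231 232 232
 230 222]
241 [232 232 232 232 233 233 233 233 232 232 232 231 231 229 230 229 230 231
 232 232 231 230 230 230 231 231 230 231 231 232 232 232 232 232 232 232
 231 232 232 231 231 232 232 231 231 231 231 231 231 231 230 231 232 228
 223 224]
```

The syringe is gripped at its centre: measured ends are at columns 200 and 245, as predicted for the TCP. Moving to its nest.

```bash
python3 -m jog '[1,-0.005,0.235,0,-23.6,1,-0.005,0.235,0,-23.6,1,-0.005,0.235,0,-23.6,1,-0.005,0.235,0,-23.6,1,-0.005,0.235,0,-23.6,1,-0.005,0.235,0,-23.6,1,-0.005,0.235,0,-23.6,1,-0.005,0.235,0,-23.6,1,-0.005,0.235,0.03,-23.6,1,-0.005,0.235,0.06,-23.6,1,-0.005,0.235,0.07,-23.6,1,-0.005,0.235,0.07,-23.6]'|egrep 'tcp_pos|force'; python3 d.py .508 .075 .019 99.6
```

```text
tcp_pos: [0.5065, 0.0741, 0.0234]
force: [0.4, -0.4, -0.3]
finger_force: 58.7
t 19.8 p [0.5065 0.0741 0.0234] yaw 99.5 w 0.144 ff 58.704668983700685 F [ 0.4 -0.4 -0.3]
d [-0.0016  0.0007  0.0044] roll -0.1
```

```bash
python3 -m jog '[1,-0.001,0.001,0.004,0,1,-0.001,0.001,0.005,0,1,-0.001,0.001,0.005,0]'|egrep 'tcp_pos|^force'; python3 -m jog '[1,0,0,0.001,0,1,0,0,0.001,0]'|egrep 'tcp_pos|^force';python3 -m jog '[1,0,0,0.001,0,1,0,0,0.001,0]'|egrep 'tcp_pos|^force'
```

```text
tcp_pos: [0.5089, 0.0761, 0.0201]
force: [0.3, -0.4, -0.5]
tcp_pos: [0.5085, 0.0761, 0.0187]
force: [0.3, -0.0, 0.2]
tcp_pos: [0.5083, 0.0761, 0.0174]
force: [0.3, 0.2, -0.9]
```

```bash
python3 -m jog '[1,0,0,0.001,0,1,0,0,0.001,0]'|egrep 'tcp_pos|^force'; python3 -m jog '[1,0,0,0.001,0,1,0,0,0.001,0]'|egrep 'tcp_pos|^force'
```

```text
tcp_pos: [0.5083, 0.0761, 0.0163]
force: [0.2, -0.3, -0.3]
tcp_pos: [0.5084, 0.0762, 0.016]
force: [-2.8, 1.2, 13.7]
```

```bash
python3 -m jog '[0.6,0,0,-0.001,0,0.3,0,0,-0.001,0,0.1,0,0,-0.001,0,0.1,0,0,-0.001,0,0.1,0,0,-0.02,0,0.1,0,0,-0.05,0,0,0,0,-0.085,0,-0.3,0,0,-0.085,0,-0.3,0,0,-0.085,0]'|egrep 'tcp_pos|force|width'; python3 d.py .584 -.381 .05 37; python3 - <<'E'
from station import cams
from h import *
c=cams.camera('side');pickle.dump(c,open('side10.pkl','wb'));h=cv2.cvtColor(c['pixels'],cv2.COLOR_BGR2HSV).astype(int)
m=((h[...,1]>60)&(h[...,0]<30)).astype(int)
n,l,s,ce=cv2.connectedComponentsWithStats(m[165:250,180:290].astype(np.uint8))
for a in s[1:]:
    if a[4]>4: print(a+[180,165,0,0,0])
K=np.array([[c['fx'],0,c['cx']],[0,c['fy'],c['cy']],[0,0,1]])
a=np.radians(9.6);u=np.array([np.cos(a),np.sin(a),0])
X=np.array([np.array([.508,.076,.02])+k*u for k in(-.059,0,.059)]);print(cv2.projectPoints(X,c['R'],c['t'],K,np.array(c['dist']))[0][:,0])
E
```

```text
tcp_pos: [0.5087, 0.0761, 0.1009]
force: [-1.0, -0.6, -0.3]
gripper_width: 0.649
finger_force: 0.0
t 21.8 p [0.5087 0.0761 0.1009] yaw 99.6 w 0.649 ff 0.0 F [-1.  -0.6 -0.3]
d [ 0.0018 -0.4632  0.051 ] roll 62.6
[199 182  16   9 123]
[220 189  19   9  89]
[240 189   5   4  17]
[249 240  10   8  62]
[[208.75547883 196.72097839]
 [226.74198993 192.74298782]
 [244.03271437 188.92371569]]
```

```bash
python3 -m jog '[-0.3,0.002,-0.463,0,62.6,-0.3,0.002,-0.463,0,62.6,-0.3,0.002,-0.463,0,62.6,-0.3,0.002,-0.463,0,62.6,-0.3,0.002,-0.463,0,62.6,-0.3,0.002,-0.463,0,62.6,-0.3,0.002,-0.463,0,62.6,-0.3,0.002,-0.463,0,62.6,-0.3,0.002,-0.463,0,62.6,-0.3,0.002,-0.463,0,62.6,-0.3,0.002,-0.463,0.03,62.6,-0.3,0.002,-0.463,0.05,62.6]'|egrep 'tcp_pos|^force'; python3 d.py .584 -.381 .035 37; python3 - <<'E'
from station import cams
import pickle
c=cams.camera('top');pickle.dump(c,open('top11.pkl','wb'));c=cams.camera('side');pickle.dump(c,open('side11.pkl','wb'))
E
```

```text
tcp_pos: [0.5823, -0.3807, 0.0474]
force: [-0.3, 0.8, 0.2]
t 23.05 p [ 0.5823 -0.3807  0.0474] yaw 36.9 w 0.651 ff 0.0 F [-0.3  0.8  0.2]
d [-0.0013  0.0012  0.0124] roll -0.1
```

```bash
python3 -m jog '[-0.3,-0.001,0.001,0.01,0,-0.3,-0.001,0.001,0.02,0,-0.3,-0.001,0.001,0.03,0,-0.3,-0.001,0.001,0.04,0,-0.3,-0.001,0.001,0.0455,0,-0.3,-0.001,0.001,0.0455,0,-0.3,-0.001,0.001,0.0455,0]'|egrep 'tcp_pos|^force'; python3 -m jog '[0,0,0,0,0,0.2,0,0,0,0,0.3,0,0,0,0,0.4,0,0,0,0,0.5,0,0,0,0,0.5,0,0,0,0]'|egrep 'tcp_pos|force|width';  python3 -m jog '[1,0,0,0,0,1,0,0,0,0,1,0,0,0,0,1,0,0,0,0]'|egrep 'tcp_pos|force|width'
```

```text
tcp_pos: [0.5848, -0.3812, 0.0051]
force: [0.2, -0.8, -0.2]
tcp_pos: [0.5849, -0.381, 0.0051]
force: [0.7, 0.1, 1.9]
gripper_width: 0.252
finger_force: 1.3
tcp_pos: [0.5848, -0.3811, 0.0051]
force: [0.3, -0.6, 4.9]
gripper_width: 0.004
finger_force: 2.3
```

The gripper shut empty. Rising, and checking where the heatsink is.

```bash
python3 -m jog '[0.5,0,0,0,0,0.3,0,0,0,0,0,0,0,0,0,0,0,0,-0.02,0,0,0,0,-0.05,0,0,0,0,-0.1,0,0,0,0,-0.1,0,0,0,0,-0.1,0]'|egrep 'tcp_pos|force|width'; python3 - <<'E'
from station import cams
import pickle
from h import *
c=cams.camera('top');pickle.dump(c,open('top12.pkl','wb'));d=cams.camera('side');pickle.dump(d,open('side12.pkl','wb'))
e=cam('side',11)
f=lambda c,b,k:cv2.resize(c['pixels'][b[1]:b[3],b[0]:b[2]],None,fx=k,fy=k,interpolation=cv2.INTER_CUBIC)
a=f(e,(270,225,345,300),5.2);b=f(d,(270,225,345,300),5.2)
t=f(c,(365,220,421,298),2.55); t0=f(cam('top',0),(365,220,421,298),2.55);t2=f(cam('top',11),(365,220,421,298),2.55)
o=np.zeros((600,790,3),np.uint8);o[:390,:390]=a;o[:390,395:785]=b
for i,x in enumerate((t0,t2,t)): o[392:392+x.shape[0],i*200:i*200+x.shape[1]]=x
cv2.imwrite('pics/last.png',o)
E
```

```text
tcp_pos: [0.5852, -0.3813, 0.1061]
force: [0.2, 0.2, -0.4]
gripper_width: 0.501
finger_force: 0.0
```

View pics/last.png

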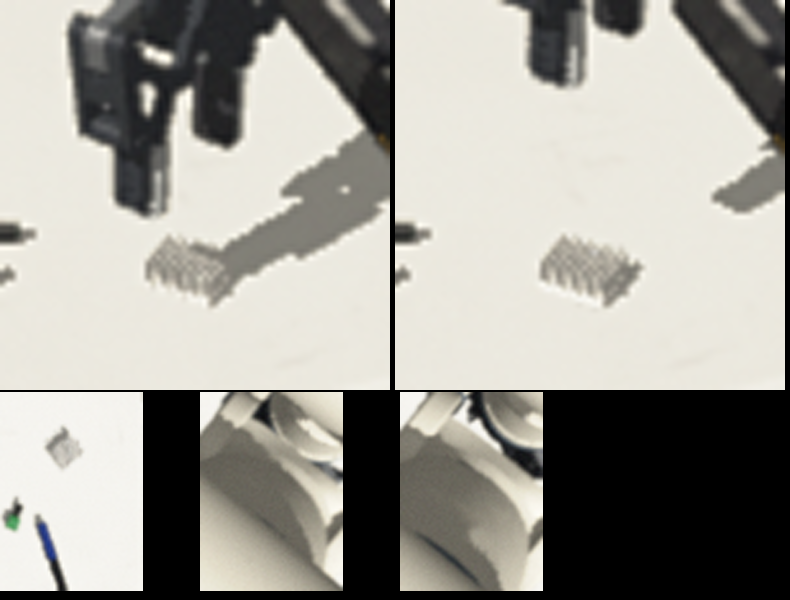

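The heatsink is where it was, at about (307,277) in the side view, so the pads closed over its fins: the tips were too high. Estimating tip height from these two views.

```bash
python3 - <<'E'
from h import *
s=cam('side',11)
for L,c in(([[140,212],[220,145]],(.5823,-.3807,.0474)),([[160,85],[225,35]],(.5852,-.3813,.1061))):
    p=np.array(L)/5.2+[270,225]
    for dz in(.0,.01,.02): 
        w=plane(s,p,c[2]+dz);print(dz,(w.mean(0)-c[:2]).round(4),w.round(3).tolist())
E
```

```text
0.0 [0.0034 0.006 ] [[0.56, -0.392], [0.611, -0.358]]
0.01 [-0.0024 -0.0072] [[0.555, -0.405], [0.605, -0.371]]
0.02 [-0.0081 -0.0205] [[0.55, -0.418], [0.598, -0.385]]
0.0 [0.0034 0.0049] [[0.569, -0.39], [0.609, -0.363]]
0.01 [-0.0031 -0.0101] [[0.563, -0.405], [0.602, -0.378]]
0.02 [-0.0097 -0.0251] [[0.556, -0.419], [0.595, -0.393]]
```

```bash
python3 -m jog '[-0.1,0,0,0.04,0,-0.1,0,0,0.07,0,-0.1,0,0,0.09,0,-0.1,0,0,0.1,0,-0.1,0,0,0.104,0,-0.1,0,0,0.104,0,-0.1,0,0,0.104,0]'|egrep 'tcp_pos|^force'; python3 -m jog '[-0.1,0,0,0.002,0,-0.1,0,0,0.0035,0,-0.1,0,0,0.0035,0]'|egrep 'tcp_pos|^force';python3 -m jog '[0.1,0,0,0,0,0.3,0,0,0,0,0.4,0,0,0,0,0.5,0,0,0,0,0.5,0,0,0,0,0.5,0,0,0,0]'|egrep 'tcp_pos|force|width'
```

```text
tcp_pos: [0.5852, -0.3814, 0.0018]
force: [0.3, 0.0, -0.2]
tcp_pos: [0.5848, -0.381, -0.0024]
force: [0.1, 0.2, -0.0]
tcp_pos: [0.5849, -0.3811, -0.0021]
force: [-1.1, 1.1, 5.4]
gripper_width: 0.277
finger_force: 59.2
```

```bash
python3 -m jog '[1,0,0,0,0,1,0,0,0,0,1,0,0,-0.02,0,1,0,0,-0.05,0,1,0,0,-0.09,0,1,0,0,-0.1,0,1,0,0,-0.1,0,1,0,0,-0.1,0]'|egrep 'tcp_pos|force|width'; python3 d.py .5335 .1596 .04 99.6; python3 - <<'E'
from station import cams
from h import *
c=cams.camera('side');pickle.dump(c,open('side13.pkl','wb'))
p=c['pixels'].max(2).astype(int);print(p[266:288,296:318:2].mean(1).round())
# bright-ish heatsink between fingers in air
K=np.array([[c['fx'],0,c['cx']],[0,c['fy'],c['cy']],[0,0,1]])
a=np.radians(127);u=np.array([np.cos(a),np.sin(a),0])
print(cv2.projectPoints(np.array([np.array([.5848,-.381,.107])+k*u for k in(-.016,0,.016)]),c['R'],c['t'],K,np.array(c['dist']))[0][:,0])
for r in range(232,256,1): print(r,p[r,290:322])
E
```

```text
tcp_pos: [0.5843, -0.3806, 0.0965]
force: [0.0, 0.3, -0.6]
gripper_width: 0.282
finger_force: 59.0
t 28.15 p [ 0.5843 -0.3806  0.0965] yaw 37.0 w 0.282 ff 59.036999344825745 F [ 0.   0.3 -0.6]
d [0.4621 0.2843 0.0569] roll -62.6
[235. 235. 235. 235. 235. 236. 236. 235. 235. 235. 235. 235. 235. 235.
 235. 235. 235. 235. 235. 235. 235. 235.]
[[312.93577753 239.69557557]
 [306.32895474 237.46200152]
 [299.84346864 235.26859164]]
232 [234 235 234 235 235 236 239 237  96  38  41  41  41  40  46  78 105  98
  67  39  35  35  36  37  64 146 240 237 235 236 235 235]
233 [234 235 235 235 236 236 236 212  87  57  60  60  61  54  47  77 104  98
  68  41  37  36  34  38  65 147 239 237 235 236 235 236]
234 [235 235 235 235 235 236 236 203  83  59  61  62  63  55  46  76 103 100
  86  78  64  43  37  36  74 164 239 237 236 235 236 235]
235 [235 235 234 234 234 237 237 203  83  58  53  55  63  56  51  88 115 102
  94 111 128  84  73  61  78 170 238 237 236 235 235 236]
236 [234 234 235 234 234 235 236 199  83  61  61  61  62  56  51 108 179 124
  91 131 135 128 110 118 111 197 238 237 235 235 235 
[... 1869 characters left out ...]
 235 236 235 236 235 235]
251 [235 235 236 235 235 236 235 236 235 235 235 235 235 234 234 234 234 235
 234 234 234 235 235 235 235 236 236 236 235 235 235 235]
252 [235 235 235 236 235 236 236 235 234 233 231 233 234 235 236 235 235 235
 236 236 236 235 236 236 236 235 235 235 236 235 235 236]
253 [235 236 236 235 235 235 234 233 234 234 233 233 235 236 236 235 235 236
 236 236 235 235 236 235 235 235 236 236 236 236 235 235]
254 [235 236 236 235 236 235 235 235 234 235 234 232 233 234 235 234 235 236
 235 235 235 235 235 235 235 236 236 235 236 235 236 235]
255 [235 236 235 235 235 236 236 236 235 236 235 233 234 234 235 234 233 234
 234 234 233 232 231 233 234 234 235 236 236 235 236 235]
```

The heatsink is held about centrally. Moving to its nest.

```bash
python3 -m jog '[1,0.462,0.284,0,-62.6,1,0.462,0.284,0,-62.6,1,0.462,0.284,0,-62.6,1,0.462,0.284,0,-62.6,1,0.462,0.284,0,-62.6,1,0.462,0.284,0,-62.6,1,0.462,0.284,0,-62.6,1,0.462,0.284,0,-62.6,1,0.462,0.284,0,-62.6,1,0.462,0.284,0,-62.6,1,0.462,0.284,0,-62.6,1,0.462,0.284,0,-62.6]'|egrep 'tcp_pos|force'; python3 d.py .5335 .1596 .016 99.6
```

```text
tcp_pos: [0.5322, 0.1633, 0.0961]
force: [0.7, -0.8, -0.6]
finger_force: 59.1
t 29.4 p [0.5322 0.1633 0.0961] yaw 99.8 w 0.278 ff 59.119611382484436 F [ 0.7 -0.8 -0.6]
d [-0.0008 -0.0039  0.0801] roll 0.2
```

```bash
python3 -m jog '[1,0,0,0.03,0,1,0,0,0.06,0,1,0,0,0.075,0,1,0,0,0.075,0,1,0,0,0.075,0]'|egrep 'tcp_pos|^force'; python3 d.py .5335 .1596 .016 99.6
```

```text
tcp_pos: [0.5335, 0.1585, 0.022]
force: [1.1, -0.8, 0.8]
t 29.9 p [0.5335 0.1585 0.022 ] yaw 99.5 w 0.279 ff 59.11535918712616 F [ 1.1 -0.8  0.8]
d [-0.0002  0.001   0.006 ] roll -0.1
```

```bash
python3 -m jog '[1,0,0.001,0.003,0,1,0,0.001,0.006,0,1,0,0.001,0.006,0]'|egrep 'tcp_pos|^force'; python3 -m jog '[1,0,0,0.002,0,1,0,0,0.002,0]'|egrep 'tcp_pos|^force';python3 -m jog '[1,0,0,0.002,0,1,0,0,0.002,0]'|egrep 'tcp_pos|^force'
```

```text
tcp_pos: [0.5338, 0.1599, 0.0166]
force: [-0.3, -0.6, 0.1]
tcp_pos: [0.5337, 0.1599, 0.0145]
force: [0.3, -0.1, -0.8]
tcp_pos: [0.5336, 0.1599, 0.0123]
force: [0.5, 0.3, -0.9]
```

```bash
python3 -m jog '[1,0,0,0.0015,0,1,0,0,0.0015,0]'|egrep 'tcp_pos|^force'; python3 -m jog '[1,0,0,0.001,0,1,0,0,0.001,0]'|egrep 'tcp_pos|^force'
```

```text
tcp_pos: [0.5336, 0.1599, 0.0108]
force: [-0.5, -0.4, 0.0]
tcp_pos: [0.5336, 0.1599, 0.0098]
force: [0.0, -0.4, -0.6]
```

```bash
python3 -m jog '[0.4,0,0,0,0,0.35,0,0,0,0,0.3,0,0,0,0,0.3,0,0,0,0]'|egrep 'tcp_pos|force|width';python3 -m jog '[0.25,0,0,-0.005,0,0.2,0,0,-0.015,0,0.1,0,0,-0.04,0,0,0,0,-0.08,0,0,0,0,-0.12,0,0,0,0,-0.14,0,0,0,0,-0.14,0]'|egrep 'tcp_pos|force|width'; python3 d.py .35 -.05 .3 99.6
```

```text
tcp_pos: [0.5337, 0.1599, 0.01]
force: [-0.1, -0.7, -0.5]
gripper_width: 0.353
finger_force: 0.0
tcp_pos: [0.5353, 0.1602, 0.1538]
force: [0.7, -0.1, -1.2]
gripper_width: 0.5
finger_force: 0.0
t 32.1 p [0.5353 0.1602 0.1538] yaw 99.6 w 0.5 ff 0.0 F [ 0.7 -0.1 -1.2]
d [ 0.2168 -0.1765 -0.1475] roll -0.0
```

```bash
python3 d.py .254 .5 .24 99.6 | tail -1; python3 -m jog '[0,0.335,0.285,-0.08,0,0,0.335,0.285,-0.08,0,0,0.335,0.285,-0.08,0,0,0.335,0.285,-0.08,0,0,0.335,0.285,-0.08,0,0,0.335,0.285,-0.08,0,0,0.335,0.285,-0.08,0,0,0.335,0.285,-0.08,0,0,0.335,0.285,-0.08,0,0,0.335,0.285,-0.08,0,0,0.335,0.285,-0.08,0,0,0.335,0.285,-0.08,0]'|egrep 'tcp_pos|^force'; python3 - <<'E'
from station import cams
from h import *
t=cams.camera('top');pickle.dump(t,open('top14.pkl','wb'));s=cams.camera('side');pickle.dump(s,open('side14.pkl','wb'))
t0=cam('top',0)
H,S,V=cv2.cvtColor(t['pixels'],cv2.COLOR_BGR2HSV).astype(int).transpose(2,0,1)
B=(172,222,280,305)
def sh(n,m,z,b=B):
    P=blob(m,b);W=plane(t,P,z);print(n,len(P),P.mean(0).round(1),rect(W),W.mean(0).round(4))
sh('tin',(S>120)&(H<25),.029,(172,222,225,305))
sh('brick',(V<60),.040,(234,236,270,298))
sh('syr orange/cream',(S>60)&(H<30),.02,(215,225,245,300))
for n,b,z in(('tape',(330,270,370,308),.012),):
    for c in(t0,t):
        h=cv2.cvtColor(c['pixels'],cv2.COLOR_BGR2HSV).astype(int);print(n,rect(plane(c,blob((h[...,1]>120)&(h[...,0]<25),b),z)))
for c in(t0,t): print('pen',rect(plane(c,blob(c['pixels'].max(2)<100,(375,262,400,318)),.006)))
d=np.abs(t['pixels'].astype(int)-t0['pixels']).max(2)
ys,xs=np.where(d[238:272,183:216]>25);print('hs diff',xs.min()+183,xs.max()+183,ys.min()+238,ys.max()+238,plane(t,[[xs.mean()+183,ys.mean()+238]],.02))
print(V[238:270:1,184:212])
E
```

```text
d [ 0.2204  0.3818 -0.0874] roll -0.0
tcp_pos: [0.1565, 0.3847, 0.2297]
force: [0.8, 0.4, -0.1]
tin 260 [201.3 279.7] (array([458.9, 147.1]), array([46.9, 47.5]), 2.7) [0.4582 0.1474]
brick 358 [254.  258.9] (array([520.4,   5.3]), array([75.2, 40.6]), 9.5) [0.5209 0.0046]
syr orange/cream 40 [227.5 253.3] (array([535.5,  80.7]), array([19.9, 14. ]), 3.5) [0.536  0.0808]
tape (array([ 446.7, -265.5]), array([56.5, 55.4]), 46.7)
tape (array([ 446.7, -265.5]), array([56.5, 55.4]), 46.7)
pen (array([ 427.8, -375.5]), array([82.1,  7.2]), 19.3)
pen (array([ 427.4, -375.7]), array([81.3,  8. ]), 18.6)
hs diff 193 207 244 271 [[0.52421559 0.1586289 ]]
[[ 79  80  81  75  75  73  75  75  69  70  63  60  56  51  53  54  57  60
   60  69  78  81  87  86  95  96  99 114]
 [ 72  72  63  59  56  53  56  59  59  60  61  66  75  84  86  86  91  97
  103 114 132 135 134 135 137 139 137 141]
 [ 57  55  63  66  77  85  87  89  95  96 100 113 134 135 139 138 142 136
  143 142 147 147 148 144 148 146 149 140]
 [ 95  96  99 112 126 135 138 139 142 137 140 139 147 145 149 148 145 150
  147 147 145 145 149
[... 2598 characters left out ...]
100 141 145 147 146 148 146 132 127 137 140 138 141 142 140 143 145 148
  147 149 148 151 146 150 148 150 148 149]
 [101 134 145 148 149 146 148 144 147 148 147 151 147 148 151 151 149 147
  148 144 144 148 147 145 146 144 145 141]
 [ 98 124 145 147 147 146 151 146 147 145 148 147 144 143 146 145 148 143
  145 138 138 133 132 134 135 144 144 134]
 [ 87 120 142 148 142 145 146 142 145 143 143 138 133 137 132 129 132 139
  137 129 124 124 124 127 134 139 146 144]
 [ 88 106 136 140 133 134 131 132 135 144 141 137 128 120 112 103 107 115
  123 121 121 134 139 143 143 148 148 148]
 [ 81 103 131 135 127 128 127 131 134 143 144 135 126 112  90  76  78  82
   81  82  94 115 138 150 151 147 147 147]]
```

All four parts sit in their nests: tin (0.458,0.147), brick (0.521,0.005) and syringe as predicted. The heatsink's bright pixels lie inside its recess walls, and tape and pen are unmoved. All four reached the same floor height, so I'm handing in.

```bash
python3 -c "
from station import robot
print(robot.sign_off())"
```

```text
the job is handed in; nothing more can be done
None
```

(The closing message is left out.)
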